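# Set up the parcel scale and weigh a long carton

### The job

Get the folded-up parcel scale ready and weigh the long carton: pull the transport lock bar by its grip away from the arm hinges, all the way to its end stop, then swing both support arms out by their posts until each clicks into its end detent. Then lay the long carton lengthwise along the two opened arms, centred between the posts and over the middle of the arms, set it down gently and let go. Leave everything else on the bench alone.

Things in the scene. Friction and masses are not known exactly. Their poses are not given: they have to be found in the camera images.
- scale: parcel scale fixed to the bench: grey base spanning x -135..105, y -100..100 about the origin (on the bench), platform top at z 50. Its x points from lock bar to arm hinges (roughly away from the robot), z up. Two flat dark steel arms, hinged about vertical pins at x 45, y +-60: folded, both lie on the platform towards -x; opened, they stick out to +y and -y in one line
- seat (a point): point on the scale midway between the two hinges, at the arms' top faces (z 64); axes as the scale's. The long carton's middle belongs above it, its length along this y axis. Behind the hinges stand two plunger blocks (scale x 86..104, top z 62)
- lock_bar (a joint): travel of the transport lock bar in m: 0 locked (starts 0 to 0.010), 0.040 at the end stop; grows towards the scale's -x. A steel crossbar 186 wide (top z 64) in front of the folded arms' tips, whose two short horns catch their outer sides; it stays where it is left, friction 3 N
- lock_grip (a point): centre of the top of the lock bar's grip: an upright black fin, 14 along the scale's x, 30 along its y, from 60 to 100 above the bench, in the middle of the scale between the folded arms; moves with the bar
- left_arm (a joint): angle of the left (+y) arm in rad: 0 folded (starts 0 to 0.05), 1.57 swung fully outward. The arm is 36 wide, 118 long from the hinge, 12 thick, top z 64. A sprung detent resists (1 to 3 N at the post) from 1.24 to 1.43, then snaps the arm on to 1.57 and holds it; short of that it springs back. Seated: above 1.51
- left_post (a point): centre of the top of the left arm's finger post: a round upright steel post 16 in diameter, from the arm's top face (64) to 100 above the bench, 100 from the hinge axis near the arm's tip; moves with the arm
- left_hinge (a point): left arm's hinge axis (vertical) at the height of the arm's top face; 52 diameter hub flush with the arm
- right_arm (a joint): angle of the right (-y) arm in rad: 0 folded, grows as it swings outward the other way, 1.57 at the end stop; same detent as the left
- right_post (a point): centre of the top of the right arm's finger post, same as the left one
- right_hinge (a point): right arm's hinge axis (vertical) at the height of the arm's top face
- long_carton: long narrow brown carton, 250 (its x) x 55 (its y) x 50 tall, about 0.35 kg, loose on the bench at the left or the right of the scale. Origin: centre of its underside; z up
- long_carton_center (a point): centre of the long carton, 25 above its underside
- squat_carton: squat brown carton, 110 x 90 x 70 tall, loose; a bystander, not to be weighed. Origin: centre of its underside
- marker: marker pen, 130 long, 15 thick, lying on the bench by the scale; bystander. Origin: middle of its underside
- tape_roll: roll of clear tape, 80 across, 24 tall, lying flat by the scale; bystander. Origin: centre of its underside
- label_roll: roll of white labels, 90 across, 60 tall, standing on its end behind the scale; bystander. Origin: centre of its underside
- scanner: hand scanner, 165 long, 50 wide, 30 tall, lying behind the scale; bystander. Origin: underside
- spray_bottle: white spray bottle with cap, 52 across, 130 tall; bystander. Origin: centre of its underside

How it is judged (in metres and radians):
On the way, in this order (a step that is already met when the one before it is completed fails the run):
1. the transport lock bar is pulled to its end stop (within 4 mm), the arms still folded (value of joint lock_bar above 0.036 m and value of joint each of left_arm, right_arm below 0.4 rad), for 0.1 s.
2. both support arms are swung out and seated in their end detents, before the carton is laid on (value of joint lock_bar above 0.036 m and value of joint each of left_arm, right_arm above 1.51 rad and horizontal distance between long_carton_center and seat above 0.15 m), for 0.2 s.
At the end, for the whole second after the job is handed in: Lock bar within 4 mm of its end stop, both arms seated (above 1.51 rad), the long carton at rest on the arms alone: lengthwise along them within 0.15 rad, its middle within 16 mm of their centre line and within 30 mm of the midpoint between the hinges (value of joint lock_bar above 0.036 m and value of joint each of left_arm, right_arm above 1.51 rad and x of long_carton_center in the frame of seat between -0.016 and 0.016 m and y of long_carton_center in the frame of seat between -0.03 and 0.03 m and z of long_carton_center in the frame of seat between 0.019 and 0.034 m and angle between the x axis of long_carton and the y axis of scale, either way round below 0.15 rad and contact force between long_carton and scale above 0.8 N and linear speed of long_carton below 0.02 m/s); the robot touches nothing.
It fails at once if a bystander (squat carton, marker, rolls, scanner, or bottle) is moved by more than 30 mm (distance of any of squat_carton, marker, tape_roll, label_roll, scanner, spray_bottle from where it was at the start of the episode above 0.03 m).
It fails at once if the long carton is dropped on the scale (faster than 0.4 m/s in the last 20 mm above the arms) (horizontal distance between long_carton_center and seat below 0.08 m and z of long_carton_center in the frame of seat below 0.045 m and linear speed of long_carton above 0.4 m/s).
It also fails if it takes over 72 s, if anything falls off the work surface, if the arm or the gripper's body presses on something with over 40 N, if the wrist force passes 120 N, or if a joint passes its speed limit or range.

### The arm

A 6-joint arm with a two-finger parallel gripper is mounted at the origin on the work surface. World frame = base frame: x ahead of the robot, y to its left, z up, the work surface at z = 0. Lengths are in mm, angles in rad, forces in N, time in s.
With the tool pointing down it reaches from about 350 to 975 mm from the base axis. Payload 7.1 kg.
Tool frame: the origin (TCP) lies midway between the tips of the shut fingers; the grasp point (between the pads) lies 19 mm behind it; z points along the fingers, y is the line along which they close (so a half turn about z gives the same grasp; the last joint's range is limited). The gripper opens to 88 mm and grips with 3 to 60 N. Pads are 20 mm wide; open, the fingers measure 115 mm over their backs; the gripper's body (75 mm by 178 mm) begins 61 mm behind the grasp point.
Start: joints at [1.252, 0.423, 1.63, -0, 1.089, -0.019], TCP at [184.549, 597.115, 222.675] pointing down, gripper open.
Joint ranges: [-3, 3], [-0.9, 2.11], [0.09, 2.58], [-1.31, 4.45], [0.11, 2.69], [-2.54, 2.54]. Speed limits (rad/s): [2.39, 2.39, 3.01, 3.14, 3.14, 3.14].

### API

Orientations are given as a rotation vector (axis times angle).
In Python, from workcell import ctrl gives the robot as it stands.
- The arm moves only by the shell command python3 -m pendant 'ROWS'. ROWS is a JSON object of lists of equal length, an entry for each row: "grip": the opening, from -1 (shut) to 1 (fully open); "linear": the shift along the tool's x, y, z in mm, a list of three; "angular": the turn, a rotation vector about the tool's x, y, z in rad, a list of three. In form: {"grip": [grip, ...], "linear": [[tx, ty, tz], ...], "angular": [[ax, ay, az], ...]}. A call has 1 to 12 rows; each row shifts and turns the commanded pose from where the row before left it, along the tool's axes as they then stand; what a row does not reach is not made up. A row lasts 1/12 s, in which the tool goes at most 41.7 mm and 7.16 degrees, less where a joint would pass 70% of its speed; a pose out of reach is approached as far as the arm can. A call with a gripper value outside its range is refused whole. The fingers move at their own pace and stop on an object; the grip force is fixed at half the most. Time passes only in rows, so rows that do not move let the fingers close. It gives the time, the measured TCP pose, the force, the opening and the grip force at its end, in the units of the state.
- ctrl.get_obs(): the state, without advancing time (a new reading comes with each control period).
- ctrl.get_image(name): name is "side" or "top" or "wrist"; returns the picture (400x640x3 uint8, red, green, blue); there is no depth.
- ctrl.camera_params(name): a dict with "vfov" (degrees; the focal length in pixels is half the picture's height over the tangent of half this angle, whatever the lens; pixels are square), "cx", "cy" (the principal point, pixels), "R" (3x3) and "t" (3): a world point X has camera coordinates R X + t; the wrist camera has in their place "T_tool_cam" (4x4, takes a point from camera to tool coordinates, whose origin is the TCP and whose axes are the flange's). Camera axes: x right, y down, z forward; pixel columns grow to the right and rows downward; lengths in mm; the calibration is good to about 2 mm. A picture is of the moment at which its call begins: read the wrist's pose just before it. camera_params takes no time and is no camera call.
- ctrl.close_job(): hands the job in; it is judged then, once.
The state is a dict: "t": time; "qpos": joint angles; "qvel": joint speeds; "joint_torque": joint torques, N m; "ee_pos": TCP position; "orientation": TCP orientation; "ft_force": force on the tool from outside, world axes, zero at the start; "moment": the same for the moment, N m; "width": finger opening in mm; "grasp_force": force on a finger pad.
Only numpy, scipy, OpenCV 4.12 (cv2) and the standard library are available. Lean on these libraries where they do the work, as an engineer would, in place of code of your own. Each camera call takes 0.05 s, during which the arm holds its last target. There are 200 camera calls.

## Working session

There is one attempt and no reset: what is moved stays moved. The work goes in short steps, Python scripts to look and compute and a shell command to move; the robot and the scene stay as the last step left them, time stands still between calls to the robot, and variables do not carry over. Pictures are saved under pics/ and viewed, at most 10 in all, crops included, and the job is handed in when it is done.

```bash
ls; mkdir -p pics
python3 - <<'E'
from workcell import ctrl
import cv2
o=ctrl.get_obs();print({k:o[k] for k in('t','ee_pos','orientation','width','ft_force')})
for n in('top','side'):
    cv2.imwrite(f'pics/{n}0.png',ctrl.get_image(n)[:,:,::-1]);print(n,ctrl.camera_params(n))
print(ctrl.camera_params('wrist'))
E
```

```text
pics
{'t': 0.0, 'ee_pos': array([184.36455809, 596.5934457 , 221.87867895]), 'orientation': array([-4.69104391e-01, -3.10609334e+00,  2.41741926e-03]), 'width': 87.74386866445442, 'ft_force': array([-0.02879247, -0.31733599,  0.13846904])}
top {'vfov': 44.84246158360024, 'cx': 315.17859531191567, 'cy': 199.8342211535299, 'R': array([[ 0.02895891, -0.99938959,  0.01954026],
       [-0.9845413 , -0.03189601, -0.17222392],
       [ 0.17274205, -0.01425078, -0.984864  ]]), 't': array([ -26.6663113 ,  625.10803632, 1427.19303713])}
side {'vfov': 50.22718970582835, 'cx': 315.76384527092694, 'cy': 201.009757402911, 'R': array([[ 0.77488218, -0.63192579,  0.01507986],
       [-0.38911532, -0.49567137, -0.77646582],
       [ 0.49814343,  0.59580172, -0.62997891]]), 't': array([-481.9478033 ,  305.97304631,  798.11755113])}
{'vfov': 62.39474324843936, 'cx': 320.58518887673006, 'cy': 198.51793283470278, 'T_tool_cam': array([[ 3.62536765e-04, -9.62428004e-01, -2.71536747e-01,
         7.41266216e+01],
       [ 9.99999823e-01,  2.20533562e-04,  5.53475824e-04,
        -6.64608604e-01],
       [-4.72797667e-04, -2.71536900e-01,  9.62427913e-01,
        -1.61202700e+02],
       [ 0.00000000e+00,  0.00000000e+00,  0.00000000e+00,
         1.00000000e+00]])}
```

View pics/top0.png

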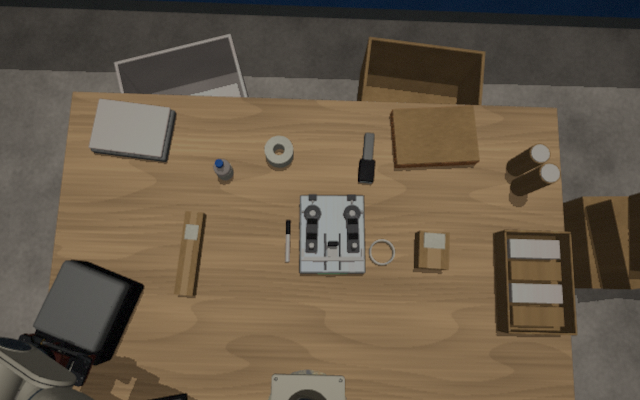

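View pics/side0.png

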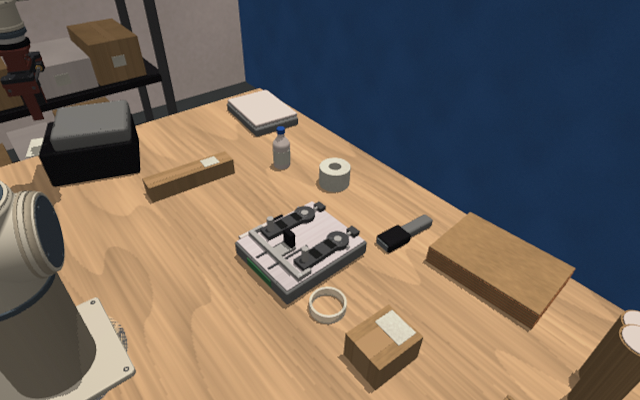

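The top view shows the scale around (332,235) with hinges up at (313,212) and (351,212), and the long carton at about (190,254). The side view agrees. I'll enlarge both.

Run:
```python
import cv2,numpy as np
a=cv2.imread('pics/top0.png')
f=lambda x0,x1,y0,y1:cv2.resize(a[y0:y1,x0:x1],None,fx=5,fy=5,interpolation=cv2.INTER_CUBIC)
cv2.imwrite('pics/crop0.png',np.hstack([f(290,380,190,305),f(165,225,190,305)]))
```

```text
(no output)
```

View pics/crop0.png

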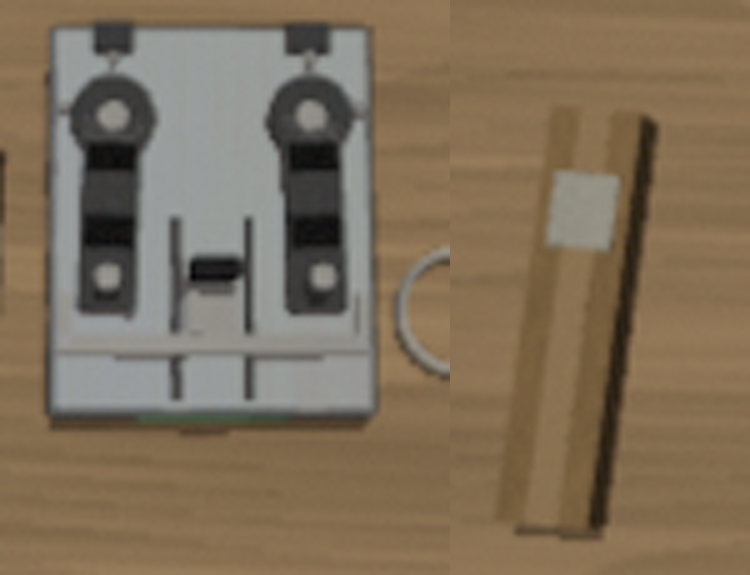

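Crop: hinges at (112,115) and (311,115), posts at (107,274) and (323,274), grip top near (215,267). Carton top corners are at (552,106), (641,113), (498,520) and (589,528).

```bash
cat > h.py <<'E'
import numpy as np, cv2
from scipy.spatial.transform import Rotation as Ro
from workcell import ctrl
def ray(n,u,v,pose=None):
    p=ctrl.camera_params(n); f=200/np.tan(np.radians(p['vfov']/2))
    d=np.array([(u-p['cx'])/f,(v-p['cy'])/f,1])
    if n=='wrist':
        T=p['T_tool_cam']; R=Ro.from_rotvec(pose[1]).as_matrix()
        return pose[0]+R@T[:3,3], R@T[:3,:3]@d
    R=np.array(p['R']); return -R.T@p['t'], R.T@d
def at(n,u,v,z,pose=None):
    c,d=ray(n,u,v,pose); return c+d*(z-c[2])/d[2]
def look(n,name):
    o=ctrl.get_obs(); im=ctrl.get_image(n); cv2.imwrite(f'pics/{name}.png',im[:,:,::-1])
    return o['ee_pos'],o['orientation']
E
python3 - <<'E'
from h import *
np.set_printoptions(precision=1,suppress=True)
s=lambda u,v:(290+u/5,190+v/5)
c=lambda u,v:(165+(u-450)/5,190+v/5)
print('cam',ray('top',0,0)[0])
for n,p,z in[('LH',s(112,115),64),('RH',s(311,115),64),('LP',s(107,274),100),('RP',s(323,274),100),('grip',s(215,267),100),('barL',s(55,353),64),('barR',s(368,348),64)]:print(n,at('top',*p,z)[:2])
L=at('top',*s(112,115),64);R=at('top',*s(311,115),64);d=L-R;print('sep',np.hypot(*d[:2]),'yaw',np.arctan2(-d[0],d[1]), 'mid',(L+R)/2)
C=np.array([at('top',*c(*p),50)[:2] for p in[(552,106),(641,113),(498,520),(589,528)]]);print(C,C.mean(0))
e=C[0]+C[1]-C[2]-C[3];print('len',np.hypot(*e)/2,'w',np.hypot(*(C[0]-C[1])),'yaw',np.arctan2(e[1],e[0]))
o=ctrl.get_obs();print(Ro.from_rotvec(o['orientation']).as_matrix())
E
```

```text
cam [ 369.7   13.6 1513.8]
LH [583.3  -0.1]
RH [ 587.2 -120.6]
LP [484.3   0.3]
RP [ 488.2 -125.7]
grip [490.3 -62.5]
barL [439.5  29.4]
barR [ 448.  -156.8]
sep 120.48764824146176 yaw 0.03184112213268059 mid [585.2 -60.3  64. ]
[[578.6 385.5]
 [576.  331.4]
 [331.2 398.7]
 [328.1 345. ]] [453.5 365.2]
len 248.04261145226505 w 54.16291698262698 yaw -0.05397561347615392
[[-1.   0.3 -0. ]
 [ 0.3  1.  -0. ]
 [ 0.  -0.  -1. ]]
```

Scale yaw is about +0.032, hinge midpoint (585,-60), grip (490,-62). First I rotate so the tool y lies along the scale's x (tool x along the scale's y), then travel over the grip.

```bash
cat >> h.py <<'E'
YAW=0.032
def to(x,y,z,toolyx=None):
    """tool-frame shift to world target + turn so that tool y heads at toolyx rad"""
    o=ctrl.get_obs(); M=Ro.from_rotvec(o['orientation']).as_matrix()
    np.set_printoptions(precision=2,suppress=True)
    print('at',o['ee_pos'],'t',round(o['t'],2),'w',round(o['width'],1),'shift',M.T@(np.array([x,y,z])-o['ee_pos']),'yang',np.arctan2(M[1,1],M[0,1]), 'tilt',M[2,:2])
    if toolyx is not None: print('az',-((toolyx-np.arctan2(M[1,1],M[0,1])+np.pi/2)%np.pi-np.pi/2))
E
python3 -m pendant '{"grip":[0.2,0.2,0.2,0.2,0.2,0.2,0.2,0.2,0.2,0.2],"linear":[[0,0,0],[0,0,0],[0,0,0],[0,0,0],[0,0,0],[0,0,0],[0,0,0],[0,0,0],[0,0,0],[0,0,0]],"angular":[[0,0,0.1235],[0,0,0.1235],[0,0,0.1235],[0,0,0.1235],[0,0,0.1235],[0,0,0.1235],[0,0,0.1235],[0,0,0.1235],[0,0,0.1235],[0,0,0.1235]]}'
python3 -m pendant '{"grip":[0.2,0.2,0.2,0.2,0.2,0.2,0.2,0.2,0.2,0.2],"linear":[[-33,14,0],[-33,14,0],[-33,14,0],[-33,14,0],[-33,14,0],[-33,14,0],[-33,14,0],[-33,14,0],[-33,14,0],[-33,14,0]],"angular":[[0,0,0],[0,0,0],[0,0,0],[0,0,0],[0,0,0],[0,0,0],[0,0,0],[0,0,0],[0,0,0],[0,0,0]]}'
python3 -c "
from h import *
to(490.3,-62.5,200,0.032)"
```

```text
t: 0.93
ee_pos: [184.4, 596.8, 222.2]
orientation: [2.188, 2.254, -0.001]
ft_force: [0.3, 0.1, -0.2]
width: 52.5
grasp_force: 0.0
t: 1.77
ee_pos: [336.5, 270.7, 222.6]
orientation: [2.181, 2.261, -0.0]
ft_force: [0.8, 0.1, 0.9]
width: 52.5
grasp_force: 0.0
at [336.5  270.66 222.57] t 1.77 w 52.5 shift [-338.53  141.59   22.6 ] yang 0.03638284645757905 tilt [-0. -0.]
az 0.004382846457579026
```

```bash
python3 -m pendant '{"grip":[0.2,0.2,0.2,0.2,0.2,0.2,0.2,0.2,0.2,0.2,0.2],"linear":[[-34,14,2],[-34,14,2],[-34,14,2],[-34,14,2],[-34,14,2],[-34,14,2],[-34,14,2],[-34,14,2],[-34,14,2],[-33,15,2],[0,0,0]],"angular":[[0,0,0],[0,0,0],[0,0,0],[0,0,0],[0,0,0],[0,0,0],[0,0,0],[0,0,0],[0,0,0],[0,0,0.004],[0,0,0]]}'
python3 -c "
from h import *
p=look('wrist','w1');print(p)
to(490.3,-62.5,72,0.032)"
```

```text
t: 2.68
ee_pos: [492.0, -66.0, 202.5]
orientation: [2.188, 2.251, 0.001]
ft_force: [-0.2, 0.3, 0.2]
width: 52.7
grasp_force: 0.0
(array([492.02654814, -65.95960998, 202.54596778]), array([2.18835136e+00, 2.25059658e+00, 6.02998677e-04]))
at [490.36 -63.88 202.29] t 2.73 w 52.5 shift [  1.4   -0.02 130.29] yang 0.0277624881314391 tilt [-0.  0.]
az -0.004237511868560917
```

View pics/w1.png

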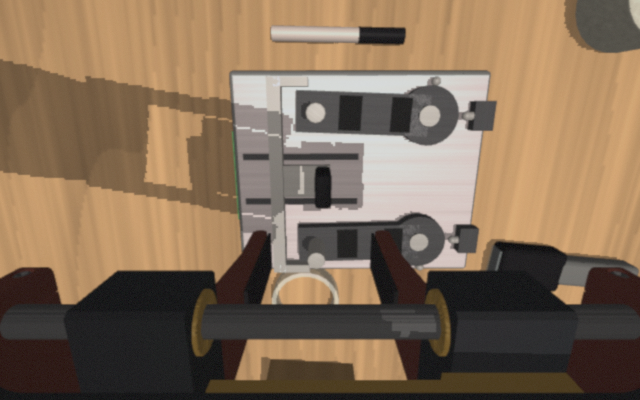

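Wrist view: grip fin around (323,187), left post top (316,112), right post (316,261), hinges (430,116) and (419,242).

```bash
python3 -c "
from h import *
o=ctrl.get_obs();p=(o['ee_pos'],o['orientation'])
for n,u,v,z in[('grip',323,187,95),('LP',316,112,100),('RP',316,261,100),('LH',430,116,64),('RH',419,242,64)]:print(n,at('wrist',u,v,z,p)[:2].round(1))
to(489.5,-62.5,72,0.032)"
```

```text
grip [492.2 -55.8]
LP [484.9   4.7]
RP [ 488.  -121.4]
LH [584.9   3.5]
RH [ 588.2 -116.1]
at [490.36 -63.88 202.29] t 2.73 w 52.5 shift [  1.42  -0.82 130.29] yang 0.0277624881314391 tilt [-0.  0.]
az -0.004237511868560917
```

```bash
python3 -m pendant '{"grip":[0.2,0.2,0.2,0.2,0.2,0.2,-1,-1,-1,-1,-1,-1],"linear":[[4,0.6,30],[0,0,30],[0,0,30],[0,0,25],[0,0,15],[0,0,0],[0,0,0],[0,0,0],[0,0,0],[0,0,0],[0,0,0],[0,0,0]],"angular":[[0,0,0],[0,0,0],[0,0,0],[0,0,0],[0,0,0],[0,0,0],[0,0,0],[0,0,0],[0,0,0],[0,0,0],[0,0,0],[0,0,0]]}'
python3 -m pendant '{"grip":[-1,-1,-1,-1,-1,-1,-1,-1],"linear":[[0,-5,0],[0,-5,0],[0,-5,0],[0,-5,0],[0,-5,0],[0,-3,0],[0,0,0],[0,0,0]],"angular":[[0,0,0],[0,0,0],[0,0,0],[0,0,0],[0,0,0],[0,0,0],[0,0,0],[0,0,0]]}'
```

```text
t: 3.73
ee_pos: [491.0, -57.4, 73.6]
orientation: [2.184, 2.255, 0.003]
ft_force: [4.7, 1.8, 0.5]
width: 16.1
grasp_force: 1.6
t: 4.4
ee_pos: [462.8, -58.3, 73.6]
orientation: [2.185, 2.255, 0.003]
ft_force: [2.4, 2.5, 7.7]
width: 13.9
grasp_force: 30.0
```

```bash
python3 -m pendant '{"grip":[-1,-1,-1,-1,-1,-1],"linear":[[0,-2,0],[0,-2,0],[0,0,0],[0,0,0],[0,0,0],[0,0,0]],"angular":[[0,0,0],[0,0,0],[0,0,0],[0,0,0],[0,0,0],[0,0,0]]}'
python3 -m pendant '{"grip":[-1,-1,-1,-1],"linear":[[0,-2,0],[0,-2,0],[0,0,0],[0,0,0]],"angular":[[0,0,0],[0,0,0],[0,0,0],[0,0,0]]}'
```

```text
t: 4.9
ee_pos: [462.7, -58.4, 73.6]
orientation: [2.181, 2.251, 0.01]
ft_force: [16.1, 5.4, -7.7]
width: 13.8
grasp_force: 30.0
t: 5.23
ee_pos: [462.7, -58.5, 73.8]
orientation: [2.178, 2.246, 0.018]
ft_force: [29.5, 9.7, -21.9]
width: 14.0
grasp_force: 30.0
```

```bash
python3 -m pendant '{"grip":[-1,-1,-0.4,-0.4,-0.4,-0.4,-0.23,-0.23,-0.23],"linear":[[0,3,0],[0,3,0],[0,0,0],[0,0,0],[0,0,-15],[0,0,-20],[0,0,-20],[0,0,0],[0,0,0]],"angular":[[0,0,0],[0,0,0],[0,0,0],[0,0,0],[0,0,0],[0,0,0],[0,0,-0.12],[0,0,-0.12],[0,0,-0.12]]}'
python3 -m pendant '{"grip":[-0.23,-0.23,-0.23,-0.23,-0.23,-0.23,-0.23,-0.23,-0.23,-0.23,-0.23],"linear":[[0,0,0],[0,0,0],[0,0,0],[0,0,0],[0,0,0],[0,0,0],[0,0,0],[0,0,0],[0,0,0],[0,0,0],[0,0,0]],"angular":[[0,0,-0.12],[0,0,-0.12],[0,0,-0.12],[0,0,-0.12],[0,0,-0.12],[0,0,-0.12],[0,0,-0.12],[0,0,-0.12],[0,0,-0.12],[0,0,-0.12],[0,0,0]]}'
python3 -c "
from h import *
to(484.5,2.5,72,1.563)"
```

```text
t: 5.98
ee_pos: [459.3, -58.5, 128.5]
orientation: [1.738, 2.616, 0.0]
ft_force: [0.3, -0.2, 0.6]
width: 33.8
grasp_force: 0.0
t: 6.9
ee_pos: [458.4, -58.3, 127.2]
orientation: [0.04, -3.139, -0.0]
ft_force: [-0.0, 0.4, 0.4]
width: 33.7
grasp_force: 0.0
at [458.45 -58.28 127.24] t 6.9 w 33.7 shift [-27.7   60.09  55.19] yang 1.596200547909204 tilt [0. 0.]
az 0.033200547909204126
```

```bash
python3 -m pendant '{"grip":[-0.23,-0.23,-0.23,-0.23,-0.23,-0.23,-0.45,-0.45,-0.45],"linear":[[-14,30,0],[-13.7,30,0],[0,0,20],[0,0,20],[0,0,15],[0,0,0],[0,0,0],[0,0,0],[0,0,0]],"angular":[[0,0,0.033],[0,0,0],[0,0,0],[0,0,0],[0,0,0],[0,0,0],[0,0,0],[0,0,0],[0,0,0]]}'
python3 -c "
from h import *
to(484.5,2.5,72,1.563)"
```

```text
t: 7.65
ee_pos: [487.8, 1.6, 73.6]
orientation: [0.021, 3.14, -0.0]
ft_force: [0.1, 0.1, -0.9]
width: 24.0
grasp_force: 0.0
at [487.84   1.64  73.57] t 7.65 w 24.0 shift [3.35 0.81 1.56] yang 1.5576585121333522 tilt [-0. -0.]
az -0.005341487866647787
```

```bash
python3 -m pendant '{"grip":[-0.45,-0.45,-0.45,-0.45,-0.45,-0.45,-0.45,-0.45,-0.45,-0.45,-0.45,-0.45],"linear":[[3,0.5,0],[-0.5,10,0],[-0.5,10,0],[-0.5,10,0],[-0.5,10,0],[-0.5,10,0],[-0.5,10,0],[-0.5,10,0],[-0.5,10,0],[-0.5,10,0],[-0.5,10,0],[0,0,0]],"angular":[[0,0,0],[0,0,0.1],[0,0,0.1],[0,0,0.1],[0,0,0.1],[0,0,0.1],[0,0,0.1],[0,0,0.1],[0,0,0.1],[0,0,0.1],[0,0,0.1],[0,0,0]]}'
python3 -c "
from h import *
th=1.04-0.032
to(584.1-100*np.cos(th),1.7+100*np.sin(th),73,1.571-th)"
```

```text
t: 8.65
ee_pos: [533.0, 86.9, 73.6]
orientation: [1.526, 2.744, 0.003]
ft_force: [0.6, -0.0, -0.3]
width: 23.8
grasp_force: 0.0
at [533.01  86.92  73.56] t 8.65 w 23.8 shift [ 0.65 -2.26  0.55] yang 0.5555051833157411 tilt [-0.  0.]
az -0.007494816684258776
```

```bash
python3 -m pendant '{"grip":[-0.45,-0.45,-0.45,-0.45,-0.45,-0.45,-0.45,-0.45,-0.45],"linear":[[0,5,0],[-0.5,10,0],[-0.5,10,0],[-0.5,10,0],[-0.5,10,0],[-0.3,6,0],[0,0,0],[0,0,0],[0,0,0]],"angular":[[0,0,0.05],[0,0,0.1],[0,0,0.1],[0,0,0.1],[0,0,0.1],[0,0,0.05],[0,0,0],[0,0,0],[0,0,0]]}'
python3 -c "
from h import *
th=1.57-0.032
to(584.1-100*np.cos(th),1.7+100*np.sin(th),73,1.571-th)"
```

```text
t: 9.4
ee_pos: [579.1, 100.9, 72.9]
orientation: [2.152, 2.289, 0.0]
ft_force: [0.6, -0.5, 0.6]
width: 24.0
grasp_force: 0.3
at [579.08 100.93  72.92] t 9.4 w 24.0 shift [ 0.6   1.78 -0.08] yang 0.06169844416562327 tilt [-0.  0.]
az 0.028698444165623282
```

```bash
python3 -m pendant '{"grip":[-0.45,-0.45,-0.45,-0.45,-0.45,-0.45],"linear":[[0,3,0],[0,3,0],[0,0,0],[0,0,0],[0,0,0],[0,0,0]],"angular":[[0,0,0.015],[0,0,0.015],[0,0,0],[0,0,0],[0,0,0],[0,0,0]]}'
```

```text
t: 9.9
ee_pos: [585.3, 101.5, 72.6]
orientation: [-2.189, -2.254, 0.0]
ft_force: [-0.4, -0.3, 0.4]
width: 24.3
grasp_force: 0.0
```

```bash
python3 -m pendant '{"grip":[-0.45,-0.45,-0.45,-0.4,-0.3,-0.23,-0.23,-0.23,-0.23,-0.23,-0.23],"linear":[[0,-3,0],[0,0,-20],[0,0,-20],[0,0,-15],[-32,-14,0],[-32,-14,0],[-32,-14,0],[-32,-14,0],[-32,-14,0],[-32,-14,0],[-32,-14,0]],"angular":[[0,0,0],[0,0,0],[0,0,0],[0,0,0],[0,0,0],[0,0,0],[0,0,0],[0,0,0],[0,0,0],[0,0,0],[0,0,0]]}'
python3 -m pendant '{"grip":[-0.23,-0.23,-0.23,-0.23,-0.23,-0.23,-0.23,-0.23,-0.23,-0.23,-0.23,-0.23],"linear":[[0,0,0],[0,0,0],[0,0,0],[0,0,0],[0,0,0],[0,0,0],[0,0,0],[0,0,0],[0,0,0],[0,0,0],[0,0,0],[0,0,0]],"angular":[[0,0,0.12],[0,0,0.12],[0,0,0.12],[0,0,0.12],[0,0,0.12],[0,0,0.12],[0,0,0.12],[0,0,0.12],[0,0,0.12],[0,0,0.12],[0,0,0.12],[0,0,0.12]]}'
python3 -c "
from h import *
look('top','t2');i=cv2.imread('pics/t2.png')[185:285,230:390];cv2.imwrite('pics/t2c.png',cv2.resize(i,None,fx=5,fy=5,interpolation=cv2.INTER_CUBIC))
to(488,-123.5,72,-1.519)"
```

```text
t: 10.82
ee_pos: [489.9, -126.5, 127.8]
orientation: [2.188, 2.254, 0.0]
ft_force: [1.1, -0.2, 0.5]
width: 33.9
grasp_force: 0.0
t: 11.82
ee_pos: [490.8, -125.1, 127.7]
orientation: [-3.132, -0.242, 0.0]
ft_force: [-0.4, -1.0, -0.6]
width: 33.9
grasp_force: 0.0
at [ 490.74 -125.17  127.68] t 11.87 w 33.7 shift [-2.46 -2.05 55.68] yang -1.423960829123171 tilt [-0. -0.]
az 0.095039170876829
```

View pics/t2c.png

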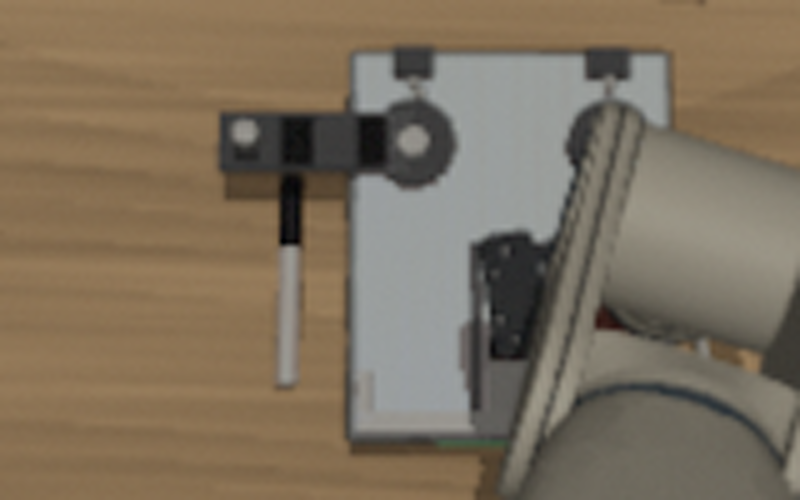

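The crop shows the left arm straight out, with its post at about (244,131), and the lock bar close to the front edge at row 420. Now the right arm.

```bash
python3 -m pendant '{"grip":[-0.23,-0.23,-0.23,-0.23,-0.23,-0.23,-0.45,-0.45,-0.45],"linear":[[-2.5,-2,0],[0,0,0],[0,0,20],[0,0,20],[0,0,15],[0,0,0],[0,0,0],[0,0,0],[0,0,0]],"angular":[[0,0,0.095],[0,0,0],[0,0,0],[0,0,0],[0,0,0],[0,0,0],[0,0,0],[0,0,0],[0,0,0]]}'
python3 -c "
from h import *
to(488,-123.5,72,-1.519)"
```

```text
t: 12.62
ee_pos: [489.0, -123.9, 73.7]
orientation: [3.139, 0.104, 0.003]
ft_force: [-0.1, -0.8, -0.5]
width: 24.5
grasp_force: 0.0
at [ 489.02 -123.92   73.67] t 12.62 w 24.5 shift [-0.99 -0.49  1.66] yang -1.5047774245754624 tilt [0. 0.]
az 0.014222575424537531
```

```bash
python3 -m pendant '{"grip":[-0.45,-0.45,-0.45,-0.45,-0.45,-0.45,-0.45,-0.45,-0.45,-0.45,-0.45,-0.45],"linear":[[-1,0,0],[0.5,10,0],[0.5,10,0],[0.5,10,0],[0.5,10,0],[0.5,10,0],[0.5,10,0],[0.5,10,0],[0.5,10,0],[0.5,10,0],[0.5,10,0],[0,0,0]],"angular":[[0,0,0.014],[0,0,-0.1],[0,0,-0.1],[0,0,-0.1],[0,0,-0.1],[0,0,-0.1],[0,0,-0.1],[0,0,-0.1],[0,0,-0.1],[0,0,-0.1],[0,0,-0.1],[0,0,0]]}'
python3 -c "
from h import *
th=1.02+0.032
to(587.7-100*np.cos(th),-118.4-100*np.sin(th),73,-1.571+th)"
```

```text
t: 13.62
ee_pos: [539.3, -206.8, 73.6]
orientation: [2.714, 1.578, 0.003]
ft_force: [0.6, -0.6, 0.8]
width: 24.1
grasp_force: 0.0
at [ 539.33 -206.76   73.59] t 13.62 w 24.1 shift [ 0.72 -1.81  0.59] yang -0.5170652911872572 tilt [0. 0.]
az 0.0019347088127426026
```

```bash
python3 -m pendant '{"grip":[-0.45,-0.45,-0.45,-0.45,-0.45,-0.45,-0.45,-0.45,-0.45,-0.45],"linear":[[0.5,5,0],[0.5,10,0],[0.5,10,0],[0.5,10,0],[0.5,10,0],[0.3,6,0],[0,3,0],[0,0,0],[0,0,0],[0,0,0]],"angular":[[0,0,-0.05],[0,0,-0.1],[0,0,-0.1],[0,0,-0.1],[0,0,-0.1],[0,0,-0.05],[0,0,-0.03],[0,0,0],[0,0,0],[0,0,0]]}'
python3 -c "
from h import *
th=1.57+0.032
to(587.7-100*np.cos(th),-118.4-100*np.sin(th),73,-1.571+th)"
```

```text
t: 14.45
ee_pos: [589.0, -218.2, 72.9]
orientation: [-2.213, -2.23, 0.0]
ft_force: [-0.1, -0.8, -0.1]
width: 24.1
grasp_force: 0.0
at [ 589.03 -218.23   72.86] t 14.45 w 24.1 shift [-0.13  1.79 -0.14] yang 0.007773889756722599 tilt [ 0. -0.]
az -0.023226110243277587
```

```bash
python3 -m pendant '{"grip":[-0.45,-0.45,-0.45,-0.45,-0.45,-0.45,-0.45,-0.45,-0.3,-0.2,0,0.5],"linear":[[0,3,0],[0,1.5,0],[0,0,0],[0,0,0],[0,0,0],[0,-4,0],[0,0,0],[0,0,-20],[0,0,-20],[0,0,-30],[0,0,-30],[0,0,0]],"angular":[[0,0,-0.02],[0,0,0],[0,0,0],[0,0,0],[0,0,0],[0,0,0],[0,0,0],[0,0,0],[0,0,0],[0,0,0],[0,0,0],[0,0,0]]}'
python3 -c "
from h import *
to(453.5,365.2,170,1.571-0.054)"
```

```text
t: 15.45
ee_pos: [593.0, -219.8, 178.7]
orientation: [2.182, 2.248, 0.006]
ft_force: [1.1, -0.6, 0.7]
width: 45.0
grasp_force: 0.0
at [ 593.03 -219.79  178.68] t 15.45 w 45.0 shift [ 588.91 -122.12    5.55] yang 0.029772466463405322 tilt [-0.    0.01]
az -1.4872275335365943
```

```bash
python3 -m pendant '{"grip":[0.6,0.8,1,1,1,1,1,1,1,1,1,1],"linear":[[39,-8,0],[39,-8,0],[39,-8,0],[39,-8,0],[39,-8,0],[39,-8,0],[39,-8,0],[39,-8,0],[39,-8,0],[39,-8,0],[39,-8,0],[39,-8,0]],"angular":[[0,0,0],[0,0,0],[0,0,0],[0,0,0],[0,0,0],[0,0,0],[0,0,0],[0,0,0],[0,0,0],[0,0,0],[0,0,0],[0,0,0]]}'
python3 -m pendant '{"grip":[1,1,1,1,1,1,1,1,1,1,1,1],"linear":[[39,-8,0],[39,-8,0],[39,-8,0],[0,0,0],[0,0,0],[0,0,0],[0,0,0],[0,0,0],[0,0,0],[0,0,0],[0,0,0],[0,0,0]],"angular":[[0,0,0],[0,0,0],[0,0,0],[0,0,-0.12],[0,0,-0.12],[0,0,-0.12],[0,0,-0.12],[0,0,-0.12],[0,0,-0.12],[0,0,-0.12],[0,0,-0.12],[0,0,-0.12]]}'
python3 -m pendant '{"grip":[1,1,1,1,1],"linear":[[0,0,0],[0,0,0],[0,0,0],[0,0,0],[0,0,0]],"angular":[[0,0,-0.12],[0,0,-0.12],[0,0,-0.12],[0,0,-0.047],[0,0,0]]}'
python3 -c "
from h import *
look('top','t3');print(look('wrist','w3'));i=cv2.imread('pics/t3.png')[185:285,265:425];cv2.imwrite('pics/t3c.png',cv2.resize(i,None,fx=5,fy=5,interpolation=cv2.INTER_CUBIC))
to(453.5,365.2,15,1.571-0.054)"
```

```text
t: 16.45
ee_pos: [478.9, 248.0, 172.4]
orientation: [-2.188, -2.254, 0.0]
ft_force: [1.3, 0.5, -0.4]
width: 88.0
grasp_force: 0.0
t: 17.45
ee_pos: [452.2, 362.3, 172.1]
orientation: [-0.708, -3.06, 0.001]
ft_force: [-0.0, 0.3, -0.6]
width: 87.9
grasp_force: 0.0
t: 17.87
ee_pos: [452.2, 362.3, 172.2]
orientation: [-0.082, -3.14, 0.001]
ft_force: [-1.2, -0.2, 0.3]
width: 88.1
grasp_force: 0.0
(array([452.24289773, 362.35677789, 172.2577458 ]), array([-8.66503101e-02, -3.13994593e+00,  5.75818532e-04]))
at [452.29 362.38 172.32] t 17.97 w 87.9 shift [ -1.11   2.94 157.32] yang 1.5149284891093138 tilt [ 0. -0.]
az -0.0020715108906861346
```

View pics/t3c.png

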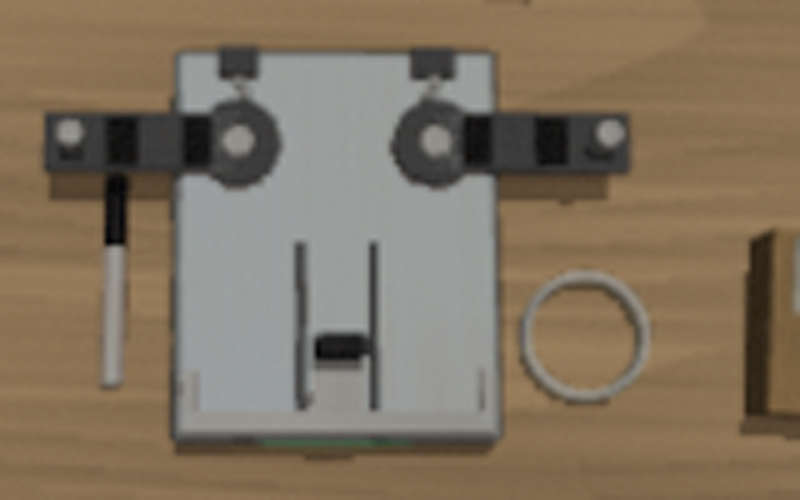

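View pics/w3.png

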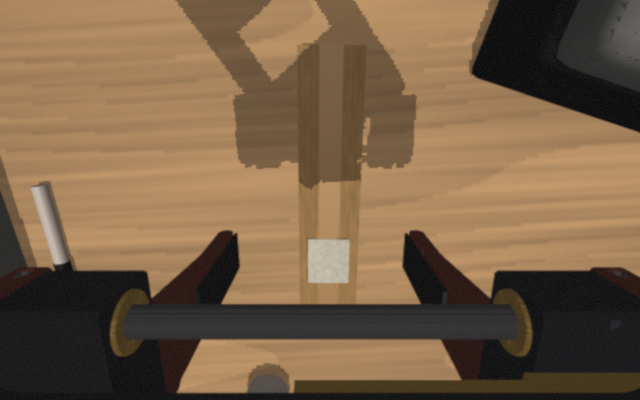

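Both arms are out straight and symmetric (posts (69,131) and (609,131), hinges (238,139) and (436,139)), with the bar at the front. In the wrist view the carton's near end is at (298..366,44) and its edges at row 280 are u≈301 and 357.

```bash
python3 -c "
from h import *
o=ctrl.get_obs();p=(o['ee_pos'],o['orientation'])
for u,v in[(298,44),(366,44),(301,280),(357,280)]:print(at('wrist',u,v,50,p)[:2].round(1))
s=lambda u,v:(265+u/5,185+v/5)
P=[at('top',*s(*q),z)[:2] for q,z in[((238,139),64),((436,139),64),((69,131),100),((609,131),100)]];print(np.round(P,1))
print((P[0]+P[1])/2,(P[2]+P[3])/2,[np.arctan2(-(a-b)[0],(a-b)[1]) for a,b in((P[0],P[1]),(P[2],P[3]))])
"
```

```text
[330.6 350.7]
[333.6 404.2]
[537.9 338.2]
[540.9 391.8]
[[ 583.9   -0.7]
 [ 587.8 -120.5]
 [ 580.2   99.3]
 [ 590.4 -219.6]]
[585.85645191 -60.62759259] [585.30646853 -60.15986743] [np.float64(0.03184935321838678), np.float64(0.03191524447549351)]
```

```bash
python3 -m pendant '{"grip":[1,1,1,1,1,1,1,-1,-1,-1,-1,-1],"linear":[[-3,5.5,30],[0,0,35],[0,0,35],[0,0,30],[0,0,20],[0,0,6],[0,0,0],[0,0,0],[0,0,0],[0,0,0],[0,0,0],[0,0,0]],"angular":[[0,0,0],[0,0,0],[0,0,0],[0,0,0],[0,0,0],[0,0,0],[0,0,0],[0,0,0],[0,0,0],[0,0,0],[0,0,0],[0,0,0]]}'
python3 -m pendant '{"grip":[-1,-1,-1,-1,-1,-1,-1,-1,-1,-1],"linear":[[0,0,0],[0,0,0],[0,0,-5],[0,0,-15],[0,0,-25],[0,0,-30],[0,0,-30],[0,0,-30],[0,0,-15],[0,0,0]],"angular":[[0,0,0],[0,0,0],[0,0,0],[0,0,0],[0,0,0],[0,0,0],[0,0,0],[0,0,0],[0,0,0],[0,0,0]]}'
python3 -c "
from h import *
print(ctrl.get_obs()['ft_force'],ctrl.get_obs()['moment']);to(585.7,-59.5,160,0.032)"
```

```text
t: 18.97
ee_pos: [456.3, 368.4, 17.8]
orientation: [0.085, 3.139, 0.002]
ft_force: [0.1, 0.2, -0.0]
width: 58.0
grasp_force: 0.0
t: 19.8
ee_pos: [457.3, 369.0, 170.3]
orientation: [0.084, 3.136, 0.006]
ft_force: [0.4, 1.4, -3.2]
width: 55.0
grasp_force: 30.0
[ 0.38657084  1.37379221 -3.23536639] [ 0.02589594 -0.06536272 -0.00174767]
at [457.27 369.05 170.34] t 19.8 w 55.0 shift [-151.17 -421.08    9.46] yang 1.5171631119684432 tilt [-0.  0.]
az 1.4851631119684432
```

```bash
python3 -m pendant '{"grip":[-1,-1,-1,-1,-1,-1,-1,-1,-1,-1,-1,-1],"linear":[[0,0,0],[0,0,0],[0,0,0],[0,0,0],[0,0,0],[0,0,0],[0,0,0],[0,0,0],[0,0,0],[0,0,0],[0,0,0],[0,0,0]],"angular":[[0,0,0.03],[0,0,0.06],[0,0,0.09],[0,0,0.1],[0,0,0.1],[0,0,0.1],[0,0,0.1],[0,0,0.1],[0,0,0.1],[0,0,0.1],[0,0,0.1],[0,0,0.1]]}'
python3 -m pendant '{"grip":[-1,-1,-1,-1,-1,-1,-1],"linear":[[0,0,0],[0,0,0],[0,0,0],[0,0,0],[0,0,0],[0,0,0],[0,0,0]],"angular":[[0,0,0.1],[0,0,0.1],[0,0,0.1],[0,0,0.065],[0,0,0.04],[0,0,0],[0,0,0]]}'
python3 -c "
from h import *
to(585.7,-59.5,150,0.032)"
```

```text
t: 20.8
ee_pos: [454.6, 367.0, 164.6]
orientation: [-1.693, -2.645, 0.005]
ft_force: [1.2, 0.5, -4.0]
width: 54.8
grasp_force: 30.0
t: 21.38
ee_pos: [455.0, 367.2, 165.2]
orientation: [-2.184, -2.258, 0.004]
ft_force: [-0.1, -0.0, -3.4]
width: 54.8
grasp_force: 30.0
at [454.96 367.25 165.16] t 21.38 w 54.8 shift [-430.85  116.44   15.63] yang 0.033432805272831385 tilt [-0. -0.]
az 0.0014328052728314056
```

```bash
python3 -m pendant '{"grip":[-1,-1,-1,-1,-1,-1,-1,-1,-1,-1,-1,-1],"linear":[[-15,4,0],[-30,8,0],[-35,9,0],[-35,9,0],[-35,10,0],[-35,10,0],[-35,10,0],[-35,10,0],[-35,9,0],[-35,9,0],[-35,9,0],[-30,8,0]],"angular":[[0,0,0],[0,0,0],[0,0,0],[0,0,0],[0,0,0],[0,0,0],[0,0,0],[0,0,0],[0,0,0],[0,0,0],[0,0,0],[0,0,0]]}'
python3 -m pendant '{"grip":[-1,-1,-1,-1,-1,-1],"linear":[[-26,7,0],[-10,3,0],[-5,1,0],[0,0,0],[0,0,0],[0,0,0]],"angular":[[0,0,0],[0,0,0],[0,0,0],[0,0,0],[0,0,0],[0,0,0]]}'
python3 -c "
from h import *
p=look('wrist','w4');to(585.7,-59.5,82,0.032)"
```

```text
t: 22.38
ee_pos: [572.9, -21.5, 166.3]
orientation: [-2.185, -2.257, 0.001]
ft_force: [0.1, 0.5, -3.2]
width: 55.3
grasp_force: 30.0
t: 22.88
ee_pos: [584.9, -57.9, 166.5]
orientation: [-2.183, -2.258, 0.001]
ft_force: [-0.2, 0.2, -4.0]
width: 54.9
grasp_force: 30.0
at [585.06 -57.84 166.58] t 22.93 w 55.0 shift [-1.71  0.63 84.58] yang 0.03364737206345062 tilt [ 0. -0.]
az 0.0016473720634506694
```

View pics/w4.png

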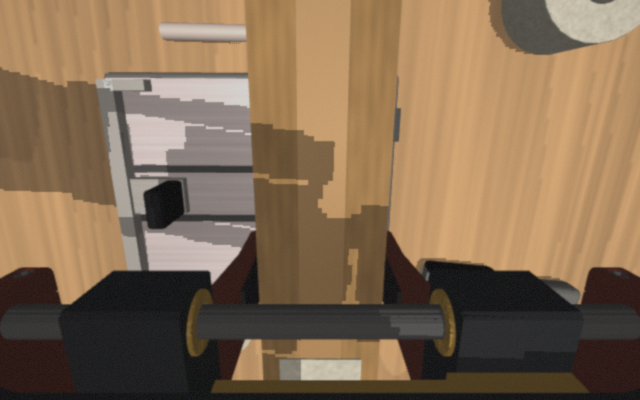

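The carton is held level and lengthwise over the arms (between u 247 and 400), with the bar still at the front. Lowering now.

```bash
python3 -m pendant '{"grip":[-1,-1,-1,-1,-1,-1,-1,-1,-1,-1],"linear":[[-1,0.6,8],[0,0,15],[0,0,18],[0,0,15],[0,0,10],[0,0,6],[0,0,4],[0,0,2],[0,0,0],[0,0,0]],"angular":[[0,0,0],[0,0,0],[0,0,0],[0,0,0],[0,0,0],[0,0,0],[0,0,0],[0,0,0],[0,0,0],[0,0,0]]}'
python3 -m pendant '{"grip":[-1,-1,-1,-1,-1],"linear":[[0,0,1.5],[0,0,1.5],[0,0,1],[0,0,0],[0,0,0]],"angular":[[0,0,0],[0,0,0],[0,0,0],[0,0,0],[0,0,0]]}'
```

```text
t: 23.77
ee_pos: [586.6, -60.1, 89.2]
orientation: [2.185, 2.256, 0.001]
ft_force: [-0.1, -0.3, -4.1]
width: 54.8
grasp_force: 30.0
t: 24.18
ee_pos: [586.2, -60.1, 84.7]
orientation: [2.186, 2.257, 0.0]
ft_force: [-0.2, -0.2, -3.2]
width: 55.0
grasp_force: 30.0
```

```bash
python3 -m pendant '{"grip":[-1,-1,-1,-1,-1],"linear":[[0,0,1],[0,0,1],[0,0,0.5],[0,0,0],[0,0,0]],"angular":[[0,0,0],[0,0,0],[0,0,0],[0,0,0],[0,0,0]]}'
python3 -m pendant '{"grip":[-1,-1,-1],"linear":[[0,0,0.5],[0,0,0.5],[0,0,0]],"angular":[[0,0,0],[0,0,0],[0,0,0]]}'
```

```text
t: 24.6
ee_pos: [586.1, -60.1, 82.1]
orientation: [-2.186, -2.257, 0.0]
ft_force: [0.2, 0.8, -3.8]
width: 54.9
grasp_force: 30.0
t: 24.85
ee_pos: [586.3, -60.1, 81.7]
orientation: [2.185, 2.257, 0.0]
ft_force: [-2.0, -0.0, 3.4]
width: 54.7
grasp_force: 30.0
```

Contact has been made (the carton's weight is now carried, +3.4 N). Releasing and retreating.

```bash
python3 -m pendant '{"grip":[0.4,0.5,0.6,0.7,0.7,0.7,0.7,0.7,0.7,0.7,0.7,0.7],"linear":[[0,0,0],[0,0,0],[0,0,0],[0,0,0],[0,0,0],[0,0,-8],[0,0,-20],[0,0,-30],[0,0,-30],[0,0,-30],[0,0,-30],[0,0,0]],"angular":[[0,0,0],[0,0,0],[0,0,0],[0,0,0],[0,0,0],[0,0,0],[0,0,0],[0,0,0],[0,0,0],[0,0,0],[0,0,0],[0,0,0]]}'
python3 -m pendant '{"grip":[0.7,0.7,0.7,0.7,0.7,0.7,0.7,0.7,0.7,0.7],"linear":[[20,-10,0],[30,-15,0],[35,-15,0],[35,-15,0],[35,-15,0],[35,-15,0],[35,-15,0],[30,-10,0],[0,0,0],[0,0,0]],"angular":[[0,0,0],[0,0,0],[0,0,0],[0,0,0],[0,0,0],[0,0,0],[0,0,0],[0,0,0],[0,0,0],[0,0,0]]}'
python3 -c "
from h import *
look('top','t5');i=cv2.imread('pics/t5.png')[185:285,265:425];cv2.imwrite('pics/t5c.png',cv2.resize(i,None,fx=5,fy=5,interpolation=cv2.INTER_CUBIC))"
```

```text
t: 25.85
ee_pos: [589.6, -60.5, 236.1]
orientation: [2.18, 2.251, 0.01]
ft_force: [0.6, 0.4, 1.0]
width: 74.6
grasp_force: 0.0
t: 26.68
ee_pos: [467.3, 192.5, 229.2]
orientation: [2.182, 2.26, -0.0]
ft_force: [-0.3, -0.6, 0.1]
width: 74.7
grasp_force: 0.0
```

View pics/t5c.png

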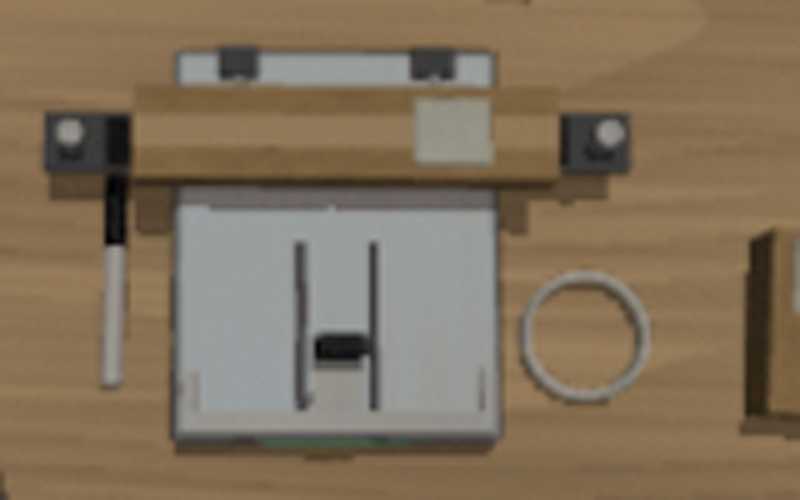

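The carton's top spans (134..558, 87..179) between the posts at (69,131) and (609,131). I check the numbers, then hand in.

```bash
python3 -c "
from h import *
c=at('top',265+346/5,185+133/5,114)[:2];print(c)
d=c-np.array([585.5,-60.4]);e=(d[0]+.032*d[1],d[1]-.032*d[0]);print(e)
if abs(e[0])<9 and abs(e[1])<20: print(ctrl.close_job())"
```

```text
[582.10933288 -63.20071642]
(np.float64(-3.4802900417780394), np.float64(-2.6922150735188835))
the job is handed in; nothing more can be done
None
```

The job is handed in: the lock bar is at its end stop, both arms are swung out straight, and the long carton rests lengthwise along them. The last top picture put its middle about 3.5 mm off the arms' centre line and 3 mm off the midpoint. The hand-in did not report the verdict.

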